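Prop out and hold the hub frame

ROBOT

A 6-joint arm with a two-finger parallel gripper is mounted at the origin on a cart in front of the work surface, level with it; the furniture and walls round the work are solid. World frame = base frame: x ahead of the robot, y to its left, z up, the work surface at z = 0. Lengths are in mm, angles in degrees, forces in N, time in s.
With the tool pointing down it reaches from about 350 to 850 mm from the base axis. Payload 8.1 kg.
Tool frame: the origin (TCP) lies between the finger pads; the fingertips stand 22 mm ahead of it and the grasp point (between the pads) lies 3 mm ahead of it; z points along the fingers, y is the direction in which the jaws open and shut (so a half turn about z gives the same grasp; the last joint's range is limited). The gripper opens to 85 mm and grips with 20 to 120 N. Pads are 22 mm wide; open, the fingers measure 114 mm over their backs; the gripper's body (76 mm by 85 mm) begins 54 mm behind the grasp point. The pads swing forward as they close: fully open they stand 13 mm farther back than shut.
Start: joints at [70.737, 7.471, 85.268, -0, 87.261, -4.893], TCP at [148.885, 581.239, 253.292] pointing down, gripper open.
Joint ranges: [-169.43, 169.43], [-51.17, 129.36], [1.28, 143.12], [-76.62, 256.62], [0, 156.53], [-152.29, 152.29]. Speed limits (degrees/s): [136.94, 136.94, 159.86, 180, 180, 180].

INTERFACE

Orientations are given as [roll, pitch, yaw] about the fixed x, y, z axes, in that order (R = Rz(yaw) Ry(pitch) Rx(roll)).
In Python, from bench import r gives the robot as it stands.
- The arm moves only by the tool drive_tool, never from a script. Its argument "moves" is a list of rows, each a list of 2 entries, a list of its own where there are three numbers: the shift along the world's x, y, z in mm, then the turn about the world's z in degrees. A call has exactly 8 rows; each row is the pose to reach, as a shift and turn from the pose commanded when the call began; what a row does not reach only later rows make up. A row lasts 1/12 s, in which the tool goes at most 41.7 mm and 7.16 degrees, less where a joint would pass 70% of its speed; a pose out of reach is approached as far as the arm can. A call with a gripper value outside its range is refused whole. "fingers" is the finger opening in mm, from 0 to 85.4, set as the call begins (left out, the last holds). The fingers move at their own pace and stop on an object; "squeeze" is the grip in N (left out, the last holds). Time passes only in rows, so rows that repeat a pose let the fingers close, or fill a call up. It gives the time, the measured TCP pose, the force and the opening at its end, in the units of the state.
- r.sense(): the state, without advancing time (a new reading comes with each control period).
- r.snapshot(name): name is "side" or "top"; returns a dict with "pixels" (400x640x3 uint8, red, green, blue), "camera_matrix" (3x3 intrinsics, pixels), "xyz" and "orientation" of the camera in the world. Camera axes: x right, y down, z forward; pixel columns grow to the right and rows downward; lengths in mm; the calibration is good to about 2 mm. A picture is of the moment at which its call begins. There is no depth.
- r.hand_in(): hands the job in, once; it reports no verdict.
The state is a dict: "time": time; "joint_pos": joint angles; "qd": joint speeds; "joint_efforts": joint torques, N m; "tool_pos": TCP position; "tcp_rot": TCP orientation; "ft_force": force on the tool from outside, world axes, zero at the start; "wrist_torque": the same for the moment, N m; "finger_gap": finger opening in mm.
Only numpy, scipy, OpenCV 4.12 (cv2) and the standard library are available. Lean on these libraries where they do the work, as an engineer would, in place of code of your own. Each camera call takes 0.05 s, during which the arm holds its last target.

TASK

Get the hub frame ready for its scan. Take the vee block that stands on the frame's base plate, in the way of the prop leg, and stand it upright on the bare bench beside the plate; then flip the folded prop leg forward over centre until it is fully down against its stop; then swing the frame upright, so that the leg's foot bar comes down on the plate. The heavy hub tips the frame back when it is let go, so finish while still gripping or pushing the frame, holding it upright, and leave the small parts that stand around undisturbed.

Things in the scene. Friction and masses are not known exactly. Their poses are not given: they have to be found in the camera images.
- base_plate: flat grey painted plate, 250 (its x) x 200 (its y) x 12 mm, fixed to the bench; origin at the centre of its underside on the bench. Its -x edge is the front, roughly towards the robot. The frame's hinge line runs along plate y, 45 mm behind the centre (plate x +45 mm) and 30 mm above the bench.
- frame_hinge (a point): middle of the frame's hinge line; its y axis is the hinge line (parallel to plate y), its z axis points up the frame to the rail, its x axis to the back of the frame.
- rail (a point): middle of the frame's top rail: a round grey tube 16 mm in diameter, straight and free for 55 mm either side of this point along y (the frame's hinge direction), 185 mm from the hinge line. The frame is two upright tubes at y +-70 mm, with a steel cross plate and a heavy hub (66 mm in diameter, sticking out 70 mm to the back) 100 mm above the hinge. The rail can be gripped from above, fingers closing front to back, and turns in the grip as the frame swings.
- frame (a joint): lean of the frame in rad: 0 = upright, positive = leaning back (away from the front edge), it rests against its back stop at +0.28. Frame mass 0.75 to 1 kg; at the rail it takes about 2 to 3 N to raise it from the stop and about 1 N to keep it upright, and it falls back when let go.
- leg_pivot (a point): hinge of the prop leg, on the front of the frame, 100 mm above the frame's hinge line and 32 mm in front of it (in the frame's own axes); the leg turns about the y axis, parallel to the frame's hinge.
- foot_bar (a point): middle of the leg's foot bar: a round black rubber bar, 12 mm in diameter and 86 mm long along y (parallel to the hinges), across the end of the leg, 137 mm from the leg's pivot. The leg is a 10 mm steel rod which joins the bar at this point. Folded, the leg stands up along the front of the frame with the bar above the rail (about 52 mm farther from the hinge line, and 32 mm in front of it).
- leg (a joint): angle of the prop leg against the frame in rad: 0 = folded up against the frame, growing as the bar swings forward and down; stop at 2.53 = fully down. It turns freely: gravity holds it folded while the frame leans back, and once past its highest point (about 0.28 with the frame leaning back) it falls to the stop by itself if nothing is in the way. With the leg on its stop the foot bar comes to rest on the plate just as the frame is upright.
- vee_block_mid (a point): centre (half-way up, 26 mm above its underside) of the black vee block that stands on the plate under the leg's path: 92 mm long (its x), 34 mm thick (its y, the way to grip it), 52 mm high, with a vee-shaped notch in the top (middle of its length); its z axis points up. 0.14 to 0.23 kg. Two more such blocks on the measuring machine are not part of the job.
- bushing: small brass-coloured bushing, 22 mm in diameter, 21 mm high, standing on a front corner of the plate; leave alone; origin at the centre of its underside.
- ring_gauge: steel ring gauge lying on the bench, 58 mm in diameter, 18 mm high; leave alone; origin at the centre of its underside.
There are look-alikes about, which are no part of the job. What is shaped like the part that bears vee_block_mid but blue is not meant.

How it is judged:
By the outcome, as a careful person would: the job done as asked, in the order asked, and still so for the second after the job is handed in, while the arm keeps its last pose, push and grip.
It also fails if it takes over 67 s, if anything falls off the work surface, if the arm or the gripper's body presses on something with over 40 N, if the wrist force passes 120 N, or if a joint passes its speed limit or range.

## Working session

There is one attempt and no reset: what is moved stays moved. The work goes in short steps, Python scripts to look and compute and a tool call to move; the robot and the scene stay as the last step left them, time stands still between calls to the robot, and variables do not carry over. Pictures are saved under pics/ and viewed, and the job is handed in when it is done.

Besides the shell and the picture viewer there is one more tool, called after "Emit:" in YAML: its name, and indented under it one key for each argument. drive_tool: Moves the arm, as the interface text tells. Its arguments: {"type":"object","properties":{"moves":{"type":"array","items":{"type":"array"}},"fingers":{"type":"number"},"squeeze":{"type":"number"}},"required":["moves"]}

```bash
ls; mkdir -p pics
python3 - <<'E'
from bench import r
import cv2,pickle
print(r.sense())
for n in("side","top"):
    s=r.snapshot(n); cv2.imwrite(f"pics/{n}0.png",s["pixels"][:,:,::-1]); pickle.dump(s,open(f"{n}0.pkl","wb"))
    print(n,s["camera_matrix"],s["xyz"],s["orientation"])
E
```

```text
pics
{'time': 0.0, 'joint_pos': array([ 7.07354296e+01,  7.51609053e+00,  8.53296617e+01, -1.29391982e-03,
        8.72623903e+01, -4.89436138e+00]), 'qd': array([ 0.07502513,  0.0203531 ,  0.08234124, -0.06039073, -0.12034209,
       -0.02374256]), 'joint_efforts': array([-1.84949422e-03, -5.69385910e+01, -5.00548232e+01, -4.96302473e-04,
        1.50071742e-02,  1.51762421e-06]), 'tool_pos': array([148.73929548, 580.73685824, 252.23049781]), 'tcp_rot': array([-1.79892142e+02, -7.93897954e-03,  1.65629847e+02]), 'ft_force': array([ 0.00228105, -0.37446523, -0.24349241]), 'wrist_torque': array([ 0.01259059, -0.01591253,  0.05982527]), 'finger_gap': 85.68251518576689}
side [[457.6749676    0.         320.80487283]
 [  0.         457.6749676  203.31747009]
 [  0.           0.           1.        ]] [312.99308674 387.79750521 920.25831874] [-145.20165078    0.82949249 -157.61193903]
top [[397.26485335   0.         320.34369467]
 [  0.         397.26485335 204.98128859]
 [  0.           0.           1.        ]] [ 313.01590141  -81.4076221  1023.13616314] [-168.06765081   -0.22163488  -97.19109775]
```

View pics/side0.png

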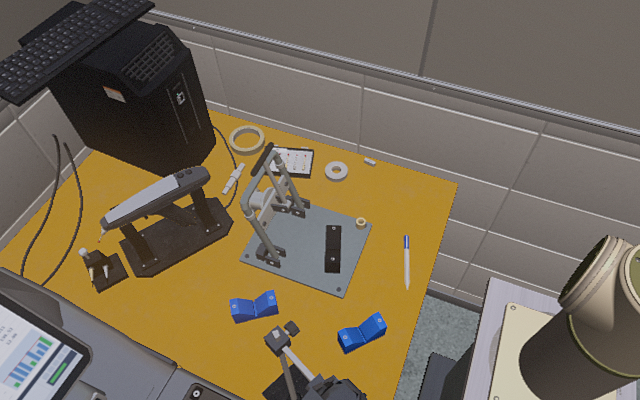

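View pics/top0.png

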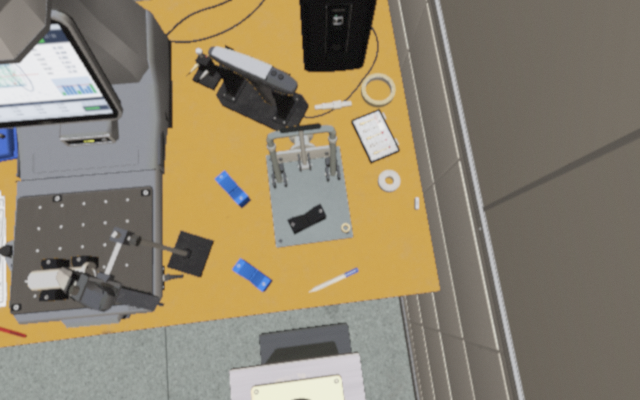

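Both views show the grey plate with the frame (side ≈(305,240), top ≈(310,195)), the black vee block on the plate (side (333,248), top (307,219)), and two blue look-alikes. The bushing is at top (346,228) and the ring gauge at top (389,181). I'll zoom in next.

```bash
cat > h.py <<'E'
import numpy as np,cv2,pickle
from scipy.spatial.transform import Rotation as R
def load(n): return pickle.load(open(n+".pkl","rb"))
def ray(s,u,v):
    M=R.from_euler("xyz",s["orientation"],degrees=True).as_matrix()
    d=M@np.linalg.inv(s["camera_matrix"])@np.array([u,v,1.]); return np.array(s["xyz"]),d/np.linalg.norm(d)
def onz(s,u,v,z):
    o,d=ray(s,u,v); return o+d*(z-o[2])/d[2]
def proj(s,p):
    M=R.from_euler("xyz",s["orientation"],degrees=True).as_matrix()
    c=s["camera_matrix"]@(M.T@(np.array(p,float)-s["xyz"])); return c[:2]/c[2]
def tri(s1,a,s2,b):
    o1,d1=ray(s1,*a);o2,d2=ray(s2,*b)
    t=np.linalg.lstsq(np.c_[d1,-d2],o2-o1,rcond=None)[0]
    p,q=o1+t[0]*d1,o2+t[1]*d2; return (p+q)/2,np.linalg.norm(p-q)
def crop(s,x0,y0,x1,y1,k,f):
    im=cv2.resize(s["pixels"][y0:y1,x0:x1,::-1],None,fx=k,fy=k,interpolation=cv2.INTER_CUBIC); cv2.imwrite(f,im)
E
python3 - <<'E'
from h import *
s,t=load("side0"),load("top0")
for n,(u,v) in dict(br=(349,243),bl=(277,245),ring=(389,181),bush=(346,228),blue1=(252,275),blue2=(232,189),block=(307,219)).items(): print(n,onz(t,u,v,0).round())
crop(s,220,130,400,310,4,"pics/sc0.png")
# (avoid >600) 
crop(s,225,140,395,288,4,"pics/sc0.png");crop(t,250,110,400,255,4,"pics/tc0.png")
E
```

```text
br [ 418. -173.    0.]
bl [436.  12.   0.]
ring [ 569. -302.    0.]
bush [ 458. -171.    0.]
blue1 [369.  82.   0.]
blue2 [599. 115.   0.]
block [494. -73.   0.]
```

View pics/sc0.png

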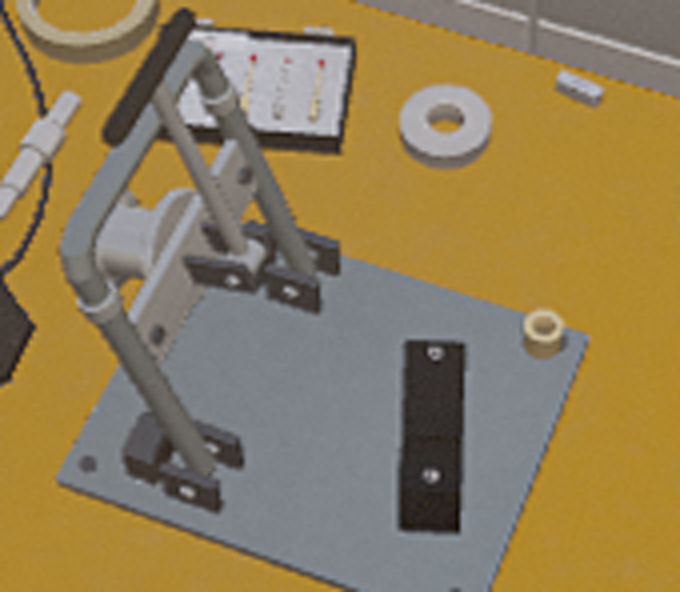

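View pics/tc0.png

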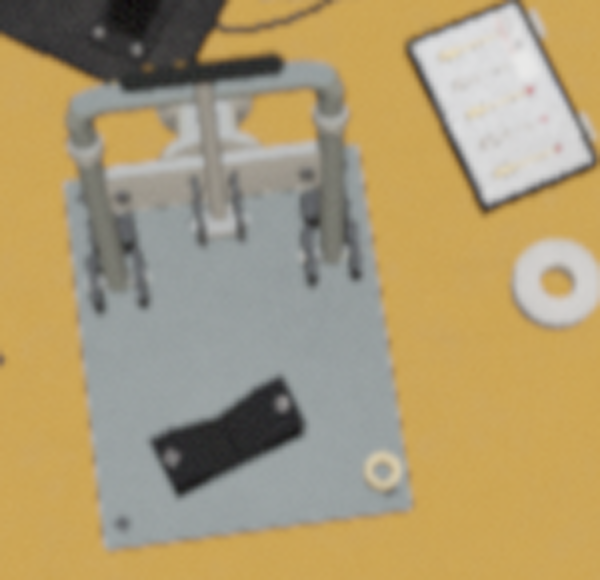

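The crops show the plate corners, the block top with its two screws, the foot bar (top crop (122,80)–(282,63)) and the rail. Next I turn these pixels into positions.

Run:
```python
from h import *
s,t=load("side0"),load("top0")
T=lambda u,v:(250+u/4-.4,110+v/4-.4); S=lambda u,v:(225+u/4-.4,140+v/4-.4)
c=[onz(t,*T(*p),12) for p in [(105,549),(412,508),(66,185),(358,147)]]
for p in c: print("plate",p.round(1))
C=np.mean(c,0); ex=(c[2]+c[3]-c[0]-c[1]); ey=(c[0]+c[2]-c[1]-c[3]); print("centre",C,"len",np.linalg.norm(ex)/2,np.linalg.norm(ey)/2,"yaw",np.degrees(np.arctan2(ex[1],ex[0])),np.degrees(np.arctan2(-ey[0],ey[1])))
c2=[onz(s,*S(*p),12) for p in [(588,338),(60,482)]]
print("side FR,BL",c2)
b=[onz(t,*T(*p),64) for p in [(150,438),(283,375),(306,432),(178,496)]]
for p in b: print("blk",p.round(1))
B=np.mean(b,0); e=(b[1]+b[2]-b[0]-b[3]); print(B,np.linalg.norm(e)/2,np.degrees(np.arctan2(e[1],e[0])))
print("screws tri",tri(t,T(172,457),s,S(431,475)),tri(t,T(283,404),s,S(435,353)))
b=[onz(s,*S(*p),64) for p in [(404,341),(465,343),(460,530),(400,530)]]
print("side blk",np.mean(b,0),b)
print("foot ends",tri(t,T(124,80),s,S(116,135)),tri(t,T(280,63),s,S(185,18)))
print("bush",onz(t,*T(383,470),21),onz(s,*S(544,323),21),"ring",onz(t,*T(555,283),18))
```

```text
plate [430.6  13.9  12. ]
plate [ 432.2 -183.6   12. ]
plate [675.5  14.9  12. ]
plate [ 677.9 -182.2   12. ]
centre [554.07196162 -84.24821671  12.        ] len 245.34531511791258 197.2754743132003 yaw 0.2820304773733394 0.579130731854814
side FR,BL [array([ 432.75011249, -180.3130256 ,   12.        ]), array([675.085338  ,  19.12137956,  12.        ])]
blk [488.7 -25.3  64. ]
blk [ 517.7 -111.    64. ]
blk [ 480.5 -120.5   64. ]
blk [451.1 -38.3  64. ]
[484.50569126 -73.76335514  64.        ] 88.91592461178685 -70.7998712558067
screws tri (array([475.40545118, -37.26656245,  62.52998057]), np.float64(0.3610391957328295)) (array([ 500.61395559, -108.76007605,   61.49878315]), np.float64(0.9851337439072052))
side blk [483.57817499 -60.28002447  64.        ] [array([ 519.27692954, -108.20777584,   64.        ]), array([ 487.60971833, -119.51748801,   64.        ]), array([449.3738592 , -12.48470232,  64.        ]), array([478.05219289,  -0.9101317 ,  64.        ])]
foot ends (array([634.69303164, -44.09564145, 267.77129666]), np.float64(1.8987987817451688)) (array([ 637.66353982, -123.71760595,  262.77809402]), np.float64(0.8391311449541371))
bush [ 457.54169918 -167.79591402   21.        ] [ 458.62197475 -174.93496187   21.        ] ring [ 566.58476002 -297.05897936   18.        ]
```

Run:
```python
from h import *
s,t=load("side0"),load("top0")
for p in [(149,581,253),(149,581,400),(487,-73,38),(475,85,0)]: print(p,proj(s,p),proj(t,p))
crop(t,0,180,300,360,2.6,"pics/tl.png");crop(s,60,220,400,400,2.3,"pics/sl.png")
```

```text
(149, 581, 253) [418.85499691 849.65992064] [-42.5146487  431.36089502]
(149, 581, 400) [456.48008903 986.92474329] [-135.89156283  468.17237117]
(487, -73, 38) [333.27436496 248.40606618] [306.85323947 219.21545369]
(475, 85, 0) [310.6308009  321.14576736] [247.26556246 233.74965734]
```

View pics/tl.png

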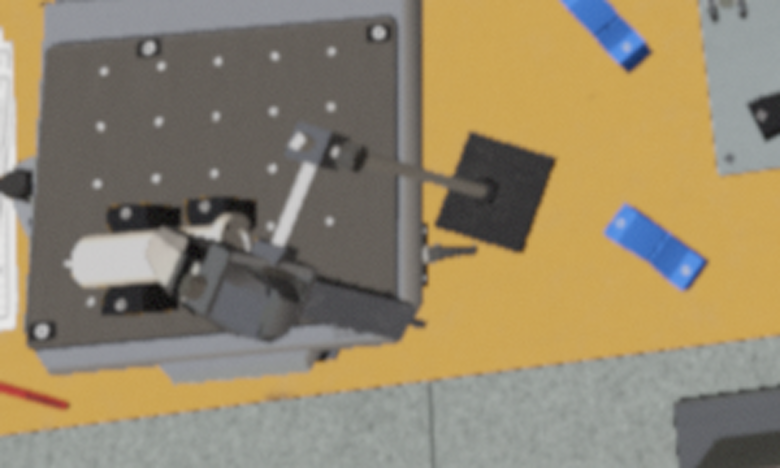

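View pics/sl.png

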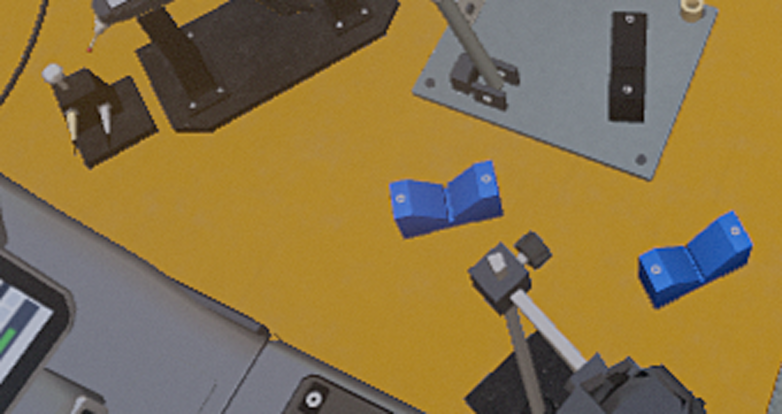

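Run:
```python
from h import *
s,t=load("side0"),load("top0")
S=lambda u,v:(60+u/2.3,220+v/2.3);T=lambda u,v:(u/2.6,180+v/2.6)
print("clamp",tri(t,T(310,147),s,S(500,265)))
print("knob",tri(t,T(350,153),s,S(535,250)))
print("base corners",[onz(t,*T(*p),5).round() for p in[(475,133),(555,157),(522,250),(438,228)]])
print("rod foot",onz(t,*T(485,190),15))
print("head lump top",tri(t,T(160,240),s,S(640,370)))
for p in [(70,265),(240,290),(410,320),(180,250)]: print([onz(t,*T(*p),z).round() for z in (100,250,400)])
for p in [(625,205),(705,262),(688,290),(607,232)]: print("blue1",onz(t,*T(*p),52 ).round(),onz(t,*T(*p),0 ).round())
for p in [(216,176),(232,172),(249,200),(236,207)]: print("blue2",onz(t,*p,52).round(),onz(t,*p,0 ).round())
```

```text
clamp (array([440.31142867, 237.08126127, 365.30884254]), np.float64(2.561360254579934))
knob (array([432.67607867, 218.06037889, 350.47627588]), np.float64(3.8780234023182776))
base corners [array([502., 249.,   5.]), array([468., 172.,   5.]), array([382., 210.,   5.]), array([413., 290.,   5.])]
rod foot [442.74280339 238.93752164  15.        ]
head lump top (array([364.05180315, 277.62825118, 450.88518822]), np.float64(34.83275219136795))
[array([412., 575., 100.]), array([396., 469., 250.]), array([380., 362., 400.])]
[array([372., 428., 100.]), array([362., 346., 250.]), array([353., 263., 400.])]
[array([328., 283., 100.]), array([325., 224., 250.]), array([323., 164., 400.])]
[array([413., 480., 100.]), array([396., 389., 250.]), array([380., 298., 400.])]
blue1 [408.  98.  52.] [413. 108.   0.]
blue1 [346.  30.  52.] [348.  36.   0.]
blue1 [323.  48.  52.] [324.  55.   0.]
blue1 [385. 117.  52.] [389. 128.   0.]
blue2 [624. 142.  52.] [640. 154.   0.]
blue2 [629. 101.  52.] [646. 111.   0.]
blue2 [551.  65.  52.] [564.  73.   0.]
blue2 [537.  99.  52.] [549. 108.   0.]
```

Run:
```python
from h import *
s,t=load("side0"),load("top0")
S=lambda u,v:(60+u/2.3,220+v/2.3);T=lambda u,v:(u/2.6,180+v/2.6)
print("arm end",tri(t,T(283,243),s,S(582,362)))
crop(s,230,320,400,400,4.6,"pics/sl2.png");crop(t,10,220,190,330,4.4,"pics/tl2.png")
```

```text
arm end (array([382.65827572, 263.11210009, 349.4574149 ]), np.float64(1.4318536431185511))
```

View pics/sl2.png

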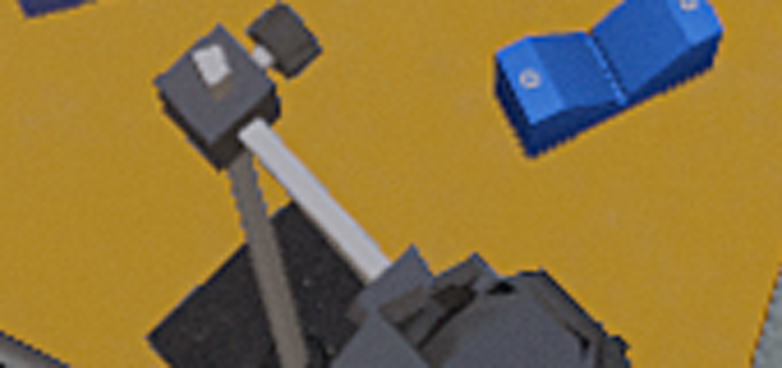

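View pics/tl2.png

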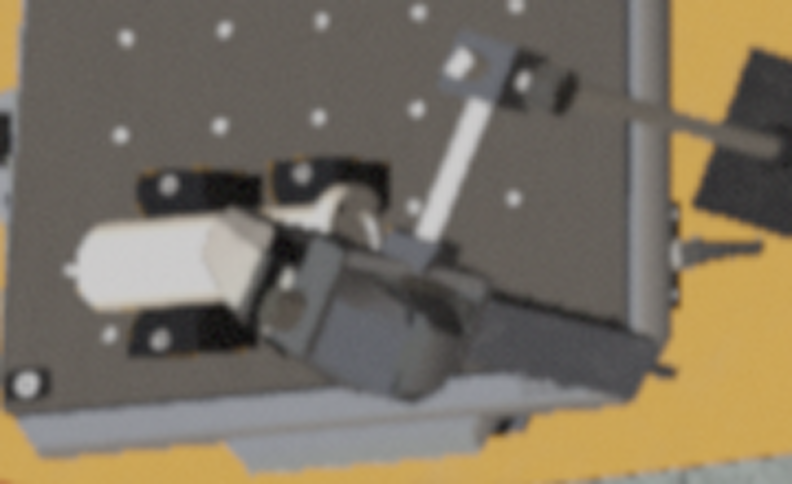

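A laser scanner on a post (up to z ≈ 370–420, around x 320–440, y 190–470) stands between the start pose and the work. I'll go over it at z ≈ 520.

Emit:
drive_tool:
  moves:
    - [[0,0,40],0]
    - [[0,0,80],0]
    - [[0,0,120],0]
    - [[0,0,160],0]
    - [[0,0,200],0]
    - [[0,0,240],0]
    - [[5,-10,275],0]
    - [[20,-40,280],-4]
  fingers: 80
  squeeze: 40

```text
time: 0.77
tool_pos: [168.0, 543.6, 539.1]
tcp_rot: [179.5, -0.0, 161.9]
ft_force: [0.8, 0.0, 1.2]
finger_gap: 80.4
```

Emit:
drive_tool:
  moves:
    - [[18,-36,0],-6]
    - [[36,-72,0],-12]
    - [[54,-108,0],-18]
    - [[72,-144,0],-24]
    - [[90,-180,0],-30]
    - [[108,-216,0],-36]
    - [[126,-252,0],-42]
    - [[144,-288,0],-48]

```text
time: 1.43
tool_pos: [313.0, 251.4, 533.0]
tcp_rot: [-180.0, 0.0, 113.4]
ft_force: [1.4, 1.2, -0.8]
finger_gap: 79.9
```

Emit:
drive_tool:
  moves:
    - [[19,-36,0],-2]
    - [[38,-72,0],-4]
    - [[57,-108,0],-4.4]
    - [[76,-144,-6],-4.4]
    - [[94,-178,-20],-4.4]
    - [[112,-211,-37],-4.4]
    - [[130,-242,-57],-4.4]
    - [[146,-272,-80],-4.4]

```text
time: 2.1
tool_pos: [459.5, -20.9, 452.8]
tcp_rot: [179.9, 0.0, 109.2]
ft_force: [0.2, 0.9, 0.8]
finger_gap: 79.9
```

Emit:
drive_tool:
  moves:
    - [[8,-17,-35],0]
    - [[16,-34,-70],0]
    - [[24,-48,-108],0]
    - [[28,-54,-148],0]
    - [[28,-54,-188],0]
    - [[28,-54,-228],0]
    - [[28,-54,-268],0]
    - [[28,-54,-303],0]

```text
time: 2.77
tool_pos: [485.5, -72.6, 147.1]
tcp_rot: [-179.9, -0.1, 109.2]
ft_force: [1.5, -0.4, -0.2]
finger_gap: 79.7
```

Run:
```python
from bench import r
from h import *
q=r.sense();print(q["tool_pos"],q["tcp_rot"],q["joint_pos"].round(1))
for n in("side","top"):
    s=r.snapshot(n); pickle.dump(s,open(f"{n}1.pkl","wb"))
crop(load("side1"),225,120,395,288,3.5,"pics/s1.png");crop(load("top1"),230,110,400,255,4,"pics/t1.png")
```

```text
[485.54714394 -72.56009105 147.1472865 ] [-1.79894905e+02 -6.86929422e-02  1.09214434e+02] [-14.5  -5.  109.2  -0.   75.9 -33.7]
```

View pics/s1.png

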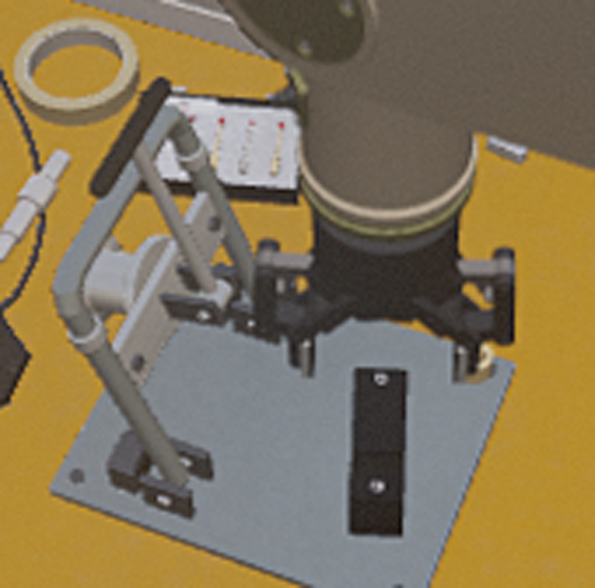

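View pics/t1.png

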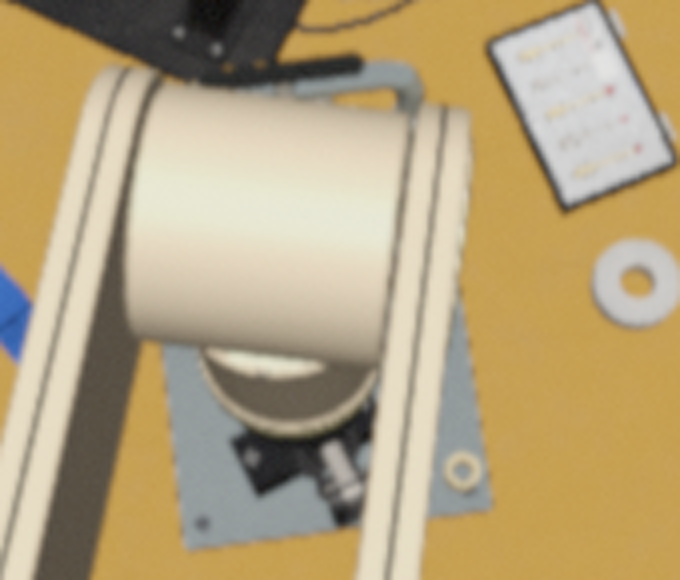

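The gripper is over the block, with the jaws across its thickness. Descending now, then gripping.

Emit:
drive_tool:
  moves:
    - [[1,0,-20],0]
    - [[1,0,-40],0]
    - [[1,0,-60],0]
    - [[1,0,-78],0]
    - [[1,0,-92],0]
    - [[1,0,-101],0]
    - [[1,0,-105],0]
    - [[1,0,-105],0]

```text
time: 3.53
tool_pos: [488.3, -72.9, 45.9]
tcp_rot: [180.0, 0.0, 109.2]
ft_force: [0.3, 0.2, -0.7]
finger_gap: 80.1
```

Emit:
drive_tool:
  moves:
    - [[0,0,0],0]
    - [[0,0,0],0]
    - [[0,0,0],0]
    - [[0,0,0],0]
    - [[0,0,0],0]
    - [[0,0,0],0]
    - [[0,0,0],0]
    - [[0,0,0],0]
  fingers: 20
  squeeze: 40

```text
time: 4.2
tool_pos: [488.7, -73.0, 46.4]
tcp_rot: [179.9, 0.1, 109.2]
ft_force: [-1.7, 0.7, 6.6]
finger_gap: 33.3
```

Emit:
drive_tool:
  moves:
    - [[0,0,6],0]
    - [[0,0,20],0]
    - [[0,0,40],0]
    - [[0,8,58],0]
    - [[0,28,65],0]
    - [[0,50,65],0]
    - [[-4,75,65],0]
    - [[-8,100,65],0]

```text
time: 4.87
tool_pos: [479.7, 28.0, 110.7]
tcp_rot: [180.0, 0.0, 109.2]
ft_force: [-0.4, 0.6, -1.5]
finger_gap: 33.1
```

Emit:
drive_tool:
  moves:
    - [[0,20,0],0]
    - [[-3,38,0],0]
    - [[-5,49,0],0]
    - [[-5,51,-5],0]
    - [[-5,51,-20],0]
    - [[-5,51,-36],0]
    - [[-5,51,-48],0]
    - [[-5,51,-54],0]

```text
time: 5.53
tool_pos: [473.6, 77.4, 54.1]
tcp_rot: [-179.8, -0.0, 109.2]
ft_force: [-1.0, -0.1, -2.3]
finger_gap: 33.1
```

Run:
```python
from bench import r
from h import *
q=r.sense();print(q["tool_pos"],q["tcp_rot"],q["joint_pos"].round(1),q["ft_force"])
for n in("side","top"):
    s=r.snapshot(n); pickle.dump(s,open(f"{n}2.pkl","wb"))
crop(load("side2"),200,100,420,330,2.5,"pics/s2.png");crop(load("top2"),200,110,400,255,3.5,"pics/t2.png")
```

```text
[473.55391123  77.35250921  54.13796465] [-1.79826201e+02 -2.54843350e-02  1.09206861e+02] [  3.2   0.5 114.6  -0.   65.1 -16. ] [-0.99803158 -0.10427807 -2.27325375]
```

View pics/s2.png

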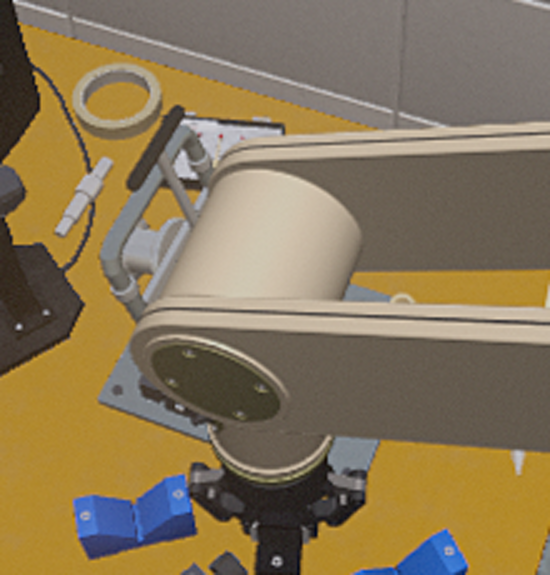

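The block is held beside the plate between the blue look-alikes, clear of both. Lowering it now.

Emit:
drive_tool:
  moves:
    - [[0,0,-8],0]
    - [[0,0,-14],0]
    - [[0,0,-17],0]
    - [[0,0,-18.5],0]
    - [[0,0,-19.5],0]
    - [[0,0,-20.5],0]
    - [[0,0,-21],0]
    - [[0,0,-21],0]

```text
time: 6.3
tool_pos: [475.0, 78.3, 35.4]
tcp_rot: [180.0, 0.0, 109.2]
ft_force: [0.3, -0.2, -1.7]
finger_gap: 33.0
```

Emit:
drive_tool:
  moves:
    - [[0,0,-0.5],0]
    - [[0,0,-1],0]
    - [[0,0,-1.5],0]
    - [[0,0,-2],0]
    - [[0,0,-2],0]
    - [[0,0,-2],0]
    - [[0,0,-2],0]
    - [[0,0,-2],0]

```text
time: 6.97
tool_pos: [475.1, 78.3, 34.3]
tcp_rot: [180.0, 0.0, 109.2]
ft_force: [-5.9, 0.4, 10.2]
finger_gap: 32.6
```

Emit:
drive_tool:
  moves:
    - [[0,0,0.5],0]
    - [[0,0,0.5],0]
    - [[0,0,0.5],0]
    - [[0,0,0.5],0]
    - [[0,0,1],0]
    - [[0,0,1],0]
    - [[0,0,1],0]
    - [[0,0,1],0]
  fingers: 60

```text
time: 7.63
tool_pos: [474.9, 78.2, 34.2]
tcp_rot: [-180.0, -0.0, 109.2]
ft_force: [0.8, -0.1, -0.9]
finger_gap: 59.8
```

Emit:
drive_tool:
  moves:
    - [[0,0,10],0]
    - [[0,0,30],0]
    - [[0,0,55],0]
    - [[0,0,85],0]
    - [[0,0,120],0]
    - [[0,0,155],0]
    - [[0,0,190],0]
    - [[0,0,225],0]

```text
time: 8.3
tool_pos: [474.4, 78.2, 261.9]
tcp_rot: [180.0, 0.0, 109.2]
ft_force: [1.0, -0.5, -0.0]
finger_gap: 59.8
```

Run:
```python
from bench import r
from h import *
q=r.sense();print(q["tool_pos"],q["tcp_rot"],q["joint_pos"].round(1),q["ft_force"])
for n in("side","top"):
    s=r.snapshot(n); pickle.dump(s,open(f"{n}3.pkl","wb"))
crop(load("side3"),200,100,420,330,2.5,"pics/s3.png");crop(load("top3"),200,110,400,255,3.5,"pics/t3.png")
```

```text
[474.427559    78.22888879 261.9437136 ] [1.79957924e+02 1.29031286e-02 1.09232319e+02] [  3.3 -11.6 102.9  -0.   88.6 -16. ] [ 1.0419214  -0.54639975 -0.01885078]
```

View pics/s3.png

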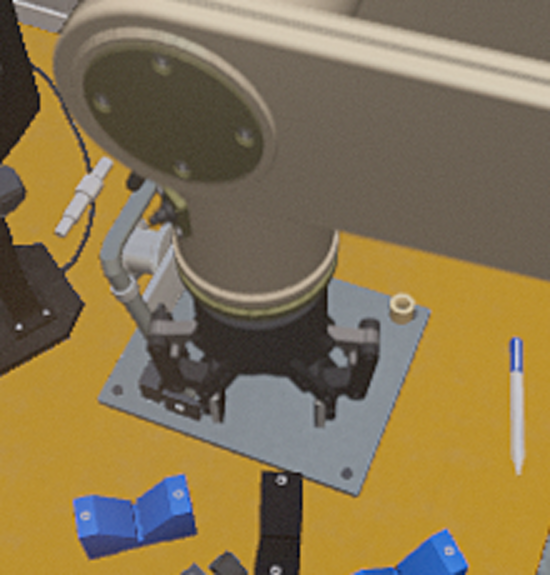

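View pics/t3.png

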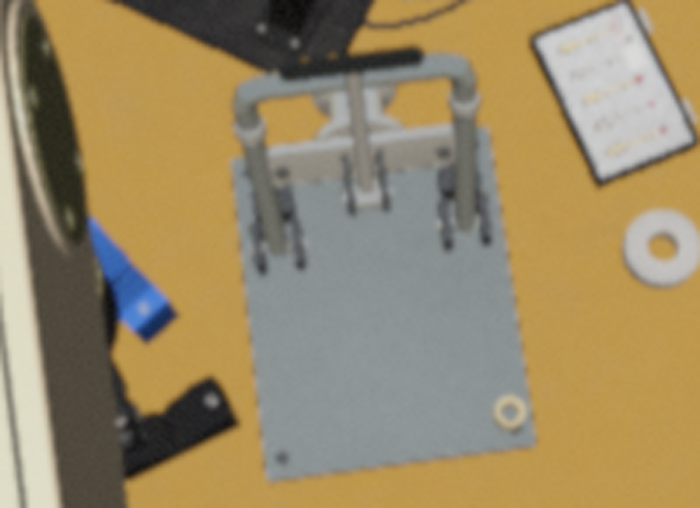

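The vee block stands upright on the bare bench, left of the plate (top crop (180,425), with a gap to the plate edge). Next, fingers closed, I go behind the foot bar.

Emit:
drive_tool:
  moves:
    - [[0,0,38],0]
    - [[15,-11,75],-4]
    - [[45,-34,98],-8]
    - [[75,-57,100],-12]
    - [[105,-80,100],-16]
    - [[135,-103,100],-18.8]
    - [[165,-126,100],-18.8]
    - [[190,-145,100],-18.8]
  fingers: 0

```text
time: 9.07
tool_pos: [666.1, -68.6, 359.0]
tcp_rot: [-180.0, 0.0, 90.4]
ft_force: [0.8, -0.5, 1.2]
finger_gap: -0.0
```

Emit:
drive_tool:
  moves:
    - [[20,-14,0],0]
    - [[25,-17,0],0]
    - [[25,-17,-20],0]
    - [[25,-17,-45],0]
    - [[25,-17,-70],0]
    - [[25,-17,-85],0]
    - [[25,-17,-93],0]
    - [[25,-17,-93],0]

```text
time: 9.73
tool_pos: [688.5, -83.2, 263.8]
tcp_rot: [-179.8, -0.1, 90.4]
ft_force: [-0.1, -0.2, -0.4]
finger_gap: 0.0
```

Run:
```python
from bench import r
from h import *
q=r.sense();print(q["tool_pos"],q["tcp_rot"],q["joint_pos"].round(1),q["ft_force"],q["finger_gap"])
for n in("side","top"):
    s=r.snapshot(n); pickle.dump(s,open(f"{n}4.pkl","wb"))
crop(load("side4"),200,80,420,310,2.5,"pics/s4.png");crop(load("top4"),200,70,400,255,3,"pics/t4.png")
```

```text
[688.51491165 -83.19417549 263.75105366] [-1.79756745e+02 -5.53878242e-02  9.04440569e+01] [-11.1  22.1  67.1   0.   91.1 -11.6] [-0.10525121 -0.22143979 -0.41033471] 0.03505093495853452
```

View pics/s4.png

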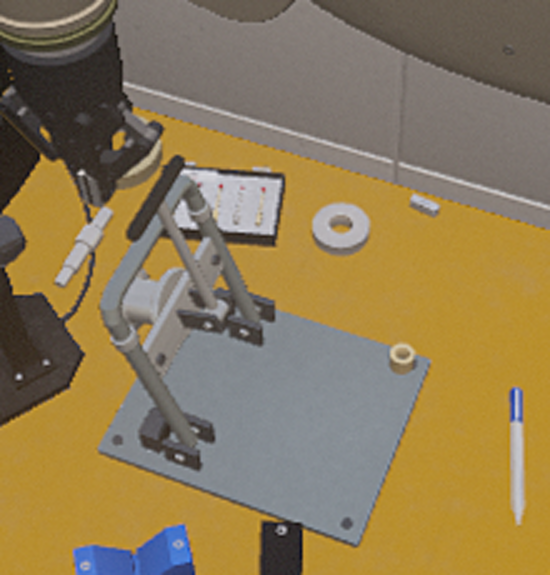

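View pics/t4.png

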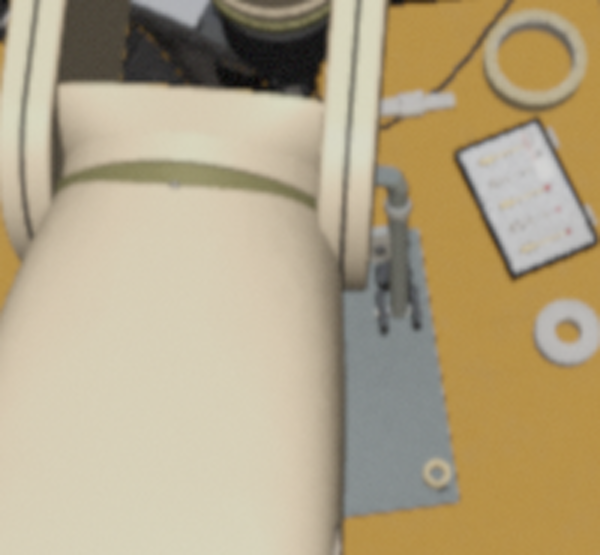

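The closed fingertips are about 30 mm behind the foot bar (side crop (90,190) against the bar at (155,200)), tips at z ≈ 243. Sweeping forward.

Emit:
drive_tool:
  moves:
    - [[-12,0,0],0]
    - [[-24,0,0],0]
    - [[-36,0,0],0]
    - [[-48,0,0],0]
    - [[-60,0,0],0]
    - [[-72,0,0],0]
    - [[-84,0,0],0]
    - [[-96,0,0],0]

```text
time: 10.5
tool_pos: [594.3, -83.9, 269.1]
tcp_rot: [179.8, 0.1, 90.4]
ft_force: [-0.4, -0.5, -0.7]
finger_gap: 0.2
```

Emit:
drive_tool:
  moves:
    - [[-10,0,0],0]
    - [[-20,0,0],0]
    - [[-28,0,0],0]
    - [[-32,0,0],0]
    - [[-32,0,0],0]
    - [[-32,0,0],0]
    - [[-32,0,10],0]
    - [[-32,0,40],0]

```text
time: 11.17
tool_pos: [560.1, -83.2, 302.0]
tcp_rot: [-179.5, -0.1, 90.4]
ft_force: [0.4, 0.2, -0.6]
finger_gap: -0.2
```

Run:
```python
from bench import r
from h import *
q=r.sense();print(q["tool_pos"],q["tcp_rot"],q["joint_pos"].round(1),q["ft_force"],q["finger_gap"])
for n in("side","top"):
    s=r.snapshot(n); pickle.dump(s,open(f"{n}5.pkl","wb"))
crop(load("side5"),200,80,420,310,2.5,"pics/s5.png");crop(load("top5"),200,70,400,255,3,"pics/t5.png")
```

```text
[560.10752825 -83.24631287 301.96582065] [-1.79519042e+02 -1.23754189e-01  9.04331763e+01] [-13.6   1.8  86.2   0.   92.5 -14.1] [ 0.36886335  0.16542694 -0.56107326] -0.2349975815053409
```

View pics/s5.png

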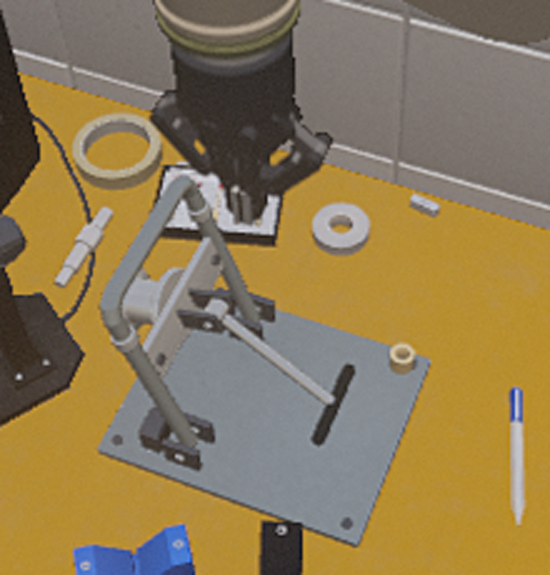

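The leg has fallen fully forward: its foot bar is near side crop (333,402), in front of the frame. Next I grip the rail from above at about (650, −84, 208).

Emit:
drive_tool:
  moves:
    - [[16,0,0],0]
    - [[36,0,0],0]
    - [[58,0,0],0]
    - [[76,0,0],0]
    - [[86,0,0],0]
    - [[88,0,-10],0]
    - [[88,0,-25],0]
    - [[88,0,-40],0]
  fingers: 70
  squeeze: 25

```text
time: 11.93
tool_pos: [650.3, -83.8, 265.7]
tcp_rot: [180.0, 0.0, 90.4]
ft_force: [-0.5, -0.2, -1.1]
finger_gap: 70.2
```

Emit:
drive_tool:
  moves:
    - [[0,0,-12],0]
    - [[0,0,-24],0]
    - [[0,0,-36],0]
    - [[0,0,-45],0]
    - [[0,0,-51],0]
    - [[0,0,-54],0]
    - [[0,0,-54],0]
    - [[0,0,-54],0]

```text
time: 12.6
tool_pos: [650.1, -83.8, 212.8]
tcp_rot: [180.0, 0.0, 90.4]
ft_force: [0.0, -0.7, -0.3]
finger_gap: 70.4
```

Run:
```python
from bench import r
from h import *
q=r.sense();print(q["tool_pos"],q["tcp_rot"],q["joint_pos"].round(1),q["ft_force"],q["finger_gap"])
for n in("side","top"):
    s=r.snapshot(n); pickle.dump(s,open(f"{n}6.pkl","wb"))
crop(load("side6"),210,80,390,230,4,"pics/s6.png")
```

```text
[650.13173832 -83.8300619  212.83569644] [1.79959253e+02 1.07186240e-02 9.04298453e+01] [-11.8  17.1  78.5  -0.   84.4 -12.3] [ 0.01041006 -0.66589549 -0.26987564] 70.44671473585854
```

View pics/s6.png

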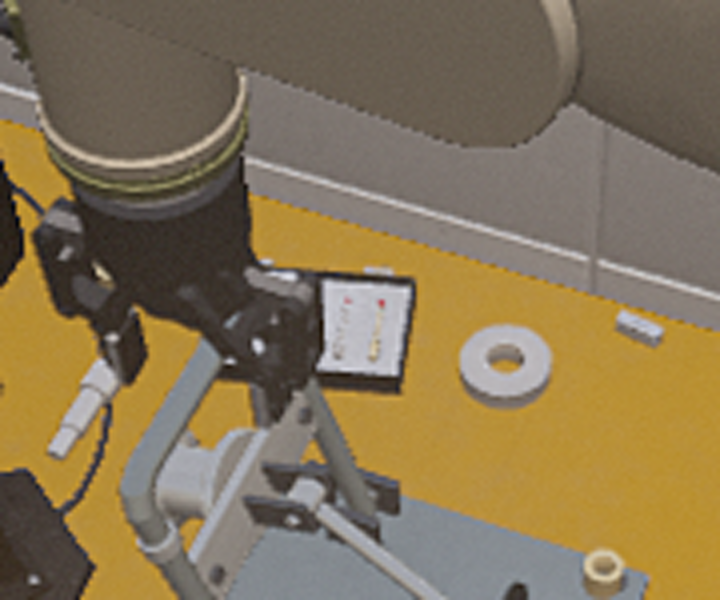

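The rail (side crop, rising from about (150,460) to (215,350)) passes between the open fingers. Closing.

Emit:
drive_tool:
  moves:
    - [[0,0,0],0]
    - [[0,0,0],0]
    - [[0,0,0],0]
    - [[0,0,0],0]
    - [[0,0,0],0]
    - [[0,0,0],0]
    - [[0,0,0],0]
    - [[0,0,0],0]
  fingers: 0
  squeeze: 30

```text
time: 13.37
tool_pos: [650.3, -83.8, 212.7]
tcp_rot: [179.9, 0.0, 90.4]
ft_force: [2.2, 0.3, 1.2]
finger_gap: 14.9
```

Emit:
drive_tool:
  moves:
    - [[-3,0,0.9],0]
    - [[-7,0,1.9],0]
    - [[-12,0,3],0]
    - [[-17,0,4],0]
    - [[-22,0,4.9],0]
    - [[-27,0,5.6],0]
    - [[-32,0,6.2],0]
    - [[-36,0,6.5],0]

```text
time: 14.03
tool_pos: [613.5, -84.1, 219.6]
tcp_rot: [179.9, 0.0, 90.4]
ft_force: [3.9, -1.9, 7.7]
finger_gap: 14.8
```

Emit:
drive_tool:
  moves:
    - [[-3,0,0.2],0]
    - [[-6,0,0.4],0]
    - [[-9,0,0.6],0]
    - [[-11,0,0.6],0]
    - [[-13,0,0.7],0]
    - [[-14,0,0.7],0]
    - [[-15,0,0.7],0]
    - [[-15,0,0.7],0]

```text
time: 14.7
tool_pos: [600.4, -84.2, 219.6]
tcp_rot: [179.8, 0.0, 90.4]
ft_force: [14.6, -4.3, -2.7]
finger_gap: 14.5
```

Run:
```python
from bench import r
from h import *
q=r.sense();print(q["tool_pos"],q["tcp_rot"],q["ft_force"],q["finger_gap"])
for n in("side","top"):
    s=r.snapshot(n); pickle.dump(s,open(f"{n}7.pkl","wb"))
crop(load("side7"),210,110,390,260,4,"pics/s7.png");crop(load("top7"),230,100,400,255,3.8,"pics/t7.png")
```

```text
[600.43322922 -84.15376494 219.57119075] [1.79754150e+02 4.53167678e-02 9.04207913e+01] [14.61992674 -4.28925405 -2.74972485] 14.520513871986681
```

View pics/s7.png

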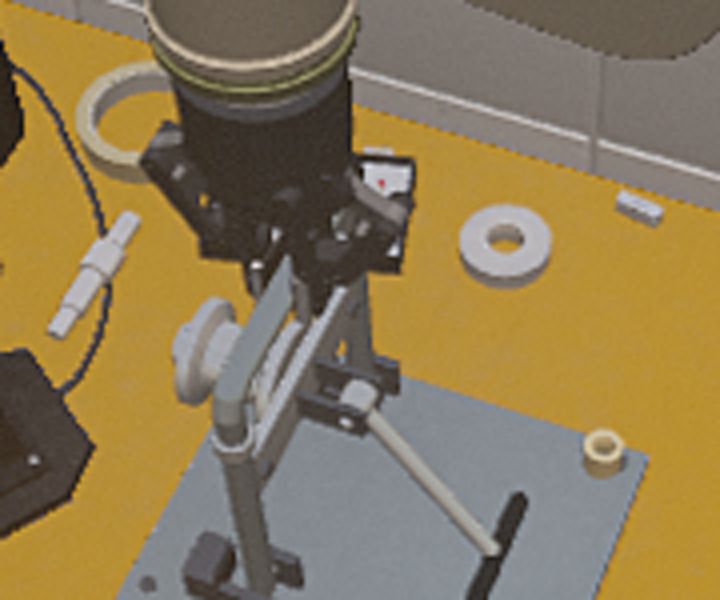

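View pics/t7.png

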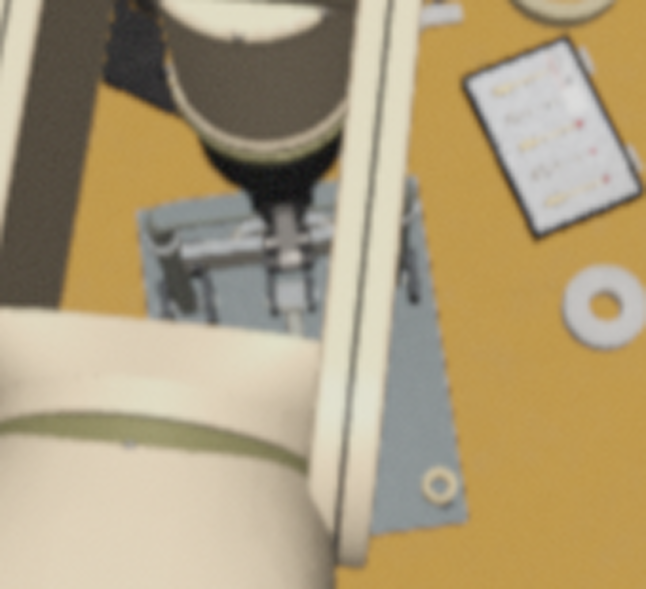

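Run:
```python
from bench import r
from h import *
s=load("side7")
crop(s,290,200,390,310,5,"pics/s8.png")
for p in [(488,-84,18),(488,-41,18),(488,-127,18),(567,-84,130),(599,-40,215)]: print(p,proj(s,p).round(1),((proj(s,p)-[290,200])*5).round())
f=r.sense();print(f["ft_force"],f["tool_pos"])
```

```text
(488, -84, 18) [334.6 248.6] [223. 243.]
(488, -41, 18) [327.4 264.6] [187. 323.]
(488, -127, 18) [341.4 233.4] [257. 167.]
(567, -84, 130) [299.8 209.9] [49. 50.]
(599, -40, 215) [272.7 197.5] [-87. -12.]
[13.03919237 -4.35846386 -1.26734344] [600.43493214 -84.15258409 219.54932033]
```

View pics/s8.png

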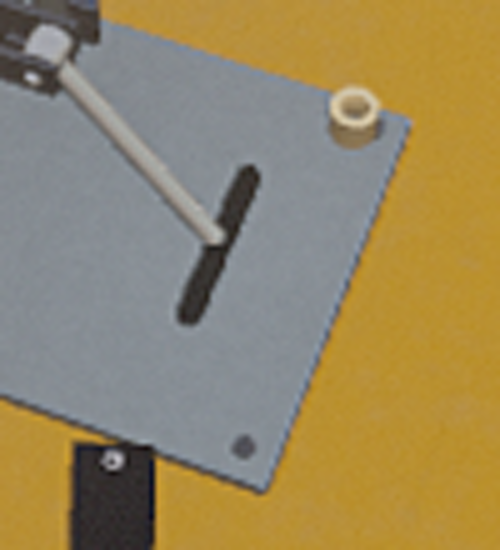

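Emit:
drive_tool:
  moves:
    - [[0,0,0],0]
    - [[0,0,0],0]
    - [[0,0,0],0]
    - [[0,0,0],0]
    - [[0,0,0],0]
    - [[0,0,0],0]
    - [[0,0,0],0]
    - [[0,0,0],0]

```text
time: 15.47
tool_pos: [600.5, -84.2, 219.6]
tcp_rot: [179.8, 0.0, 90.4]
ft_force: [14.4, -3.6, -1.5]
finger_gap: 14.8
```

Run:
```python
from bench import r
q=r.sense();print(q["time"],q["tool_pos"],q["ft_force"],q["finger_gap"])
print(r.hand_in())
```

```text
15.4667 [600.46847941 -84.16572775 219.5561401 ] [14.39541751 -3.60067318 -1.48732706] 14.827441857246011
the job is handed in; nothing more can be done
None
```

The hub frame is ready for its scan, and I handed the job in at 15.5 s (limit 67 s) with the arm still gripping the rail. No verdict came back.

- **Vee block:** it stands upright on the bare bench to the left of the plate, roughly 10 mm from its edge and clear of the blue look-alikes.
- **Prop leg:** I pushed the folded leg forward over centre with closed fingers, and it fell to its stop.
- **Frame:** I gripped the rail and swung the frame upright; the gripper is holding it there.

**Last checks:**
- The force on the tool was steady at about 14 N, well above the roughly 1 N needed just to hold the frame up, so the foot bar is seated on the plate.
- The bar's ends appear within about 2 pixels of where they should be for a bar resting on the plate.
- The TCP was at x 600.5 mm, with upright estimated at 599 mm. The measured grip opening was 14.8 mm on the 16 mm rail; the block also read about 1 mm under size.
- In the last pictures the bushing and ring gauge look undisturbed. I judged that by eye and did not measure them again.
- The top view of the foot bar was blocked by the arm, so its final height rests on the side view and the force reading.
- A sideways force of about 4 N remained at the grip, and I don't know its cause.

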